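Fit a radio's new display window on the sloping service cradle

ROBOT

A 6-joint arm with a two-finger parallel gripper is mounted at the origin on the work surface. World frame = base frame: x ahead of the robot, y to its left, z up, the work surface at z = 0. Lengths are in m, angles in rad, forces in N, time in s.
With the tool pointing down it reaches from about 0.25 to 0.775 m from the base axis. Payload 8.9 kg.
Tool frame: the origin (TCP) lies between the finger pads; the fingertips stand 14 mm ahead of it and the grasp point (between the pads) lies 5 mm behind it; z points along the fingers, y is the line along which they close (so a half turn about z gives the same grasp; the last joint's range is limited). The gripper opens to 85 mm and grips with 20 to 120 N. Pads are 22 mm wide; open, the fingers measure 114 mm over their backs; the gripper's body (76 mm by 85 mm) begins 54 mm behind the grasp point. The pads swing forward as they close: fully open they stand 13 mm farther back than shut.
Start: joints at [-1.47, 0.291, -0.153, 1.127, 0, 1.431], TCP at [0.125, -0.51, 0.245] pointing down, gripper open.
Joint ranges: [-2.52, 2.52], [-0.91, 1.74], [-1.3, 1.37], [-1.96, 2.02], [-1.52, 1.47], [-3.14, 3.14]. Speed limits (rad/s): [2.22, 2.22, 2.79, 3.14, 3.14, 3.14].

INTERFACE

Orientations are given as a unit quaternion [x, y, z, w].
In Python, from plant import r gives the robot as it stands.
- The arm moves only by the tool move_arm, never from a script. Its argument "motion" is a list of rows, each an object with "hand": the closure in counts, from 0 (fully open) to 255 (shut); "translation": the shift along the world's x, y, z scaled (see below), a list of three; "rotation": the turn, a rotation vector about the world's x, y, z scaled (see below), a list of three. In form: [{"hand": hand, "translation": [dx, dy, dz], "rotation": [ax, ay, az]}, ...]. A call has 1 to 10 rows; each row is the pose to reach, as a shift and turn from the pose commanded when the call began; what a row does not reach only later rows make up. The controller multiplies each number of a shift by 0.8 m and each number of a turn by 60 degrees. A row lasts 1/10 s, in which the tool goes at most 50 mm and 8.59 degrees, less where a joint would pass 70% of its speed; a pose out of reach is approached as far as the arm can. A call with a number of a shift or a turn outside -1 to 1 is refused whole. A call with a gripper value outside its range is refused whole. The fingers move at their own pace and stop on an object; "grip_force" is the grip in N (left out, the last holds). Time passes only in rows, so rows that repeat a pose let the fingers close. It gives the time, the measured TCP pose, the force, the opening and the grip force at its end, in the units of the state.
- r.state(): the state, without advancing time (a new reading comes with each control period).
- r.read_camera(name): name is "scene" or "top" or "wrist"; returns a dict with "frame" (420x560x3 uint8, blue, green, red), "range_z" (420x560 float32, m along the optical axis (not along the pixel's ray), 0 where there is no reading), "fx", "fy", "cx", "cy" (pixels), "rvec" (rotation vector, rad) and "tvec" (3), from world to camera coordinates, as OpenCV has them. Camera axes: x right, y down, z forward; pixel columns grow to the right and rows downward; lengths in m; the calibration is good to about 2 mm. A picture is of the moment at which its call begins.
- r.hand_in(): hands the job in; it is judged then, once.
Trained networks look in a picture, given as the dict that the camera call returned (one of the last four; its "shot" number tells which), for a name from the list of things; names that differ only in an ending like _2 or _b are one class to them, and where a whole thing is asked for, a point or a joint stands for the part that bears it (a point fixed in the world has none). Each returns a list of dicts, best first, with "p" (0 to 1); they miss things now and then, are a little off and sometimes report something else, mostly with a low value. They report only what shows in the picture. A call takes as long as a camera call. They do not tell look-alikes from the thing itself.
- r.outline_of(thing, picture): "region" (420x560 bool, what is visible of it).
- r.mark_of(thing, picture): "location" ([x, y, z] in m, in world coordinates, good to about 4 mm: a listed point, or the origin of a listed thing).
The state is a dict: "time": time; "joint_positions": joint angles; "qvel": joint speeds; "joint_efforts": joint torques, N m; "tcp_pos": TCP position; "tcp_rot": TCP orientation; "contact_force": force on the tool from outside, world axes, zero at the start; "moment": the same for the moment, N m; "finger_gap": opening from 0.0 (shut) to 1.0 (fully open); "grip_force": force on a finger pad.
Only numpy, scipy, OpenCV 4.12 (cv2) and the standard library are available. Lean on these libraries where they do the work, as an engineer would, in place of code of your own. Each camera call takes 0.05 s, during which the arm holds its last target. There are 200 camera calls.

TASK

Lay the red portable radio, which stands upright on the bench, gently on its back in the tilted service cradle: display side up, knobs at the high end, its base down against the cradle's bottom lip. Then take the new display window off its pad by the orange lifter, tilt it by touch to match the sloping front of the radio and press it flush and square over the display with a light, steady push. Finish while still holding it pressed there by the lifter (do not let go), and leave the other things on the bench where they are.

Things in the scene. Friction and masses are not known exactly. Their poses are not given: they have to be found in the camera images.
- radio: Red portable radio, 62 wide (y) x 34 deep (x) x 125 high (z), about 0.32 kg, standing upright and loose on the bench. Origin: centre of its underside. z runs to the top, where two black knobs stand 7 proud; the front (speaker grille low, display high) faces its own -x. Sides plain and flat: grip it across the 62 width.
- radio_display (a point): Centre of the display on the radio's flat front face: 90 above the underside, 17 in front of the middle plane. Axes as the radio's: -x points straight out of the front, z to the top. The window sticks on the white land, 57 (y) x 45 (z), round the dark 40 x 26 display; all level with the rest of the front.
- cradle: Grey tilting service cradle, fixed: base plate 150 x 120 x 10 from 60 nearer (-x) to 90 farther (+x) than the origin; two brackets 34 long, 75 high, inner faces 49 left and right of the middle, outer faces 59, carry the tray's axle 58 above the bench. Lock knob on the -y bracket, out to 80. Origin: on the bench under the axle. x points along the tray, away from the robot; yaw varies.
- tray_corner (a point): Middle of the line where the tray's black foam bed meets its bottom lip. Axes turn with the tray: x up the slope, y left, z square out of the bed. Slope 20 to 38 degrees, locked, differs every time; low end to the robot. The laid radio has its origin 17 along this z, its z along this x, its front along this z.
- tray_end (a point): Middle of the bed's upper edge, 132 up the slope from tray_corner; same axes. The foam bed is flat, 46 wide and gives 1 per 4 N pressed square on it; a laid radio overhangs it, so fingers can pass beside. The lip at the low end stands 11 above the bed; two ears at its corners, 9 above the bed, 29 long up the slope, leave 70 between them. The axle: 30 up the slope from tray_corner, 20 below the bed.
- window: New display window: clear plate with black border, 40 (x) x 54 (y) x 4, a suction lifter fixed on its middle, one piece of 55 g. Origin: centre of the plate's underside; z up through the lifter. Orange grip bar: 36 long (x), 16 thick (y), 24 to 50 above the underside; under it a neck and a black cup, 30 diameter, 14 high. On the radio its 54 side lies across the radio's width, either way round.
- pad: White release pad, 86 x 86 x 8, fixed to the bench; the window lies on it. Origin: centre of its underside.
- spool: Blue solder spool, 54 diameter, 38 high; bystander. Origin under its middle.
- screwdriver: Screwdriver lying on the bench, 170 long; bystander. Origin under its middle.
- cleaner: Yellow spray can, 52 diameter, 150 high; bystander. Origin under its middle.
- cell: Brass-coloured battery cell standing up, 33 diameter, 60 high; bystander. Origin under its middle.
- board: Green circuit board with parts, 70 x 95, 18 high; bystander. Origin under its middle.
- meter: Yellow and black multimeter lying flat, 145 x 74 x 42; bystander. Origin under its middle.
Mind the look-alikes: they are no part of the job. There is more than one size of the window; the one meant has the size given above.

How it is judged:
On the way, in this order (a step that is already met when the one before it is completed fails the run):
1. the radio lies on its back in the cradle, base at the lip, and is let go (angle between the x axis of radio and the z axis of tray_corner, either way round below 0.05 rad and angle between the z axis of radio and the x axis of tray_corner, either way round below 0.1 rad and x of radio in the frame of tray_corner between -0.004 and 0.012 m and y of radio in the frame of tray_corner between -0.007 and 0.007 m and z of radio in the frame of tray_corner between 0.014 and 0.02 m and z of radio_display in the frame of tray_corner above 0.029 m and x of radio_display in the frame of tray_corner above 0.07 m and contact force between the fingers and radio below 0.2 N and contact force between radio and cradle above 0.5 N), for 0.2 s.
2. the window is lifted off its pad by the lifter (z of window in the frame of pad above 0.03 m and contact force between the fingers and window above 2 N), for 0.2 s.
At the end, for the whole second after the job is handed in: The window, still gripped, is pressed on the radio front with 2 to 20 N: flat within 2.5 degrees and 2 mm, centred on the display within 6 mm, square within 5 degrees. The radio lies on its back in the tray: flat on the bed, base within 12 mm of the lip, within 7 mm of its middle line. Both rest (angle between the x axis of radio and the z axis of tray_corner, either way round below 0.05 rad and angle between the z axis of radio and the x axis of tray_corner, either way round below 0.1 rad and x of radio in the frame of tray_corner between -0.004 and 0.012 m and y of radio in the frame of tray_corner between -0.007 and 0.007 m and z of radio in the frame of tray_corner between 0.014 and 0.02 m and z of radio_display in the frame of tray_corner above 0.029 m and x of radio_display in the frame of tray_corner above 0.07 m and angle between the z axis of window and the x axis of radio_display, either way round below 0.045 rad and angle between the y axis of window and the y axis of radio_display, either way round below 0.09 rad and x of window in the frame of radio_display between -0.002 and 0.002 m and y of window in the frame of radio_display between -0.006 and 0.006 m and z of window in the frame of radio_display between -0.006 and 0.006 m and contact force between window and radio between 2 and 20 N and contact force between the fingers and window above 2 N and linear speed of each of window, radio below 0.02 m/s); the arm keeps its last pose, push and grip.
It fails at once if a bystander is moved by more than 30 mm (distance of any of spool, screwdriver, cleaner, cell, board, meter from where it was at the start of the episode above 0.03 m).
It fails at once if the radio is dropped or slammed into the cradle (over 40 N, the window not on it) (contact force between radio and cradle above 40 N and contact force between window and radio below 0.5 N).
It fails at once if the window is pressed on the radio with more than 50 N (contact force between window and radio above 50 N).
It also fails if it takes over 61 s, if anything falls off the work surface, if the arm or the gripper's body presses on something with over 40 N, if the wrist force passes 120 N, or if a joint passes its speed limit or range.

## Working session

There is one attempt and no reset: what is moved stays moved. The work goes in short steps, Python scripts to look and compute and a tool call to move; the robot and the scene stay as the last step left them, time stands still between calls to the robot, and variables do not carry over. Pictures are saved under pics/ and viewed, at most 10 in all, crops included, and the job is handed in when it is done.

Besides the shell and the picture viewer there is one more tool, called after "Call:" in YAML: its name, and indented under it one key for each argument. move_arm: Moves the arm, as the interface text tells. Shifts and turns lie within -1 to 1; 1 stands for 0.8 m of shift or 60 degrees of turn. Its arguments: {"type":"object","properties":{"motion":{"type":"array","items":{"type":"object","properties":{"hand":{"type":"number"},"translation":{"type":"array","items":{"type":"number"}},"rotation":{"type":"array","items":{"type":"number"}}}}},"grip_force":{"type":"number"}},"required":["motion"]}

```bash
mkdir -p pics
cat > h.py <<'E'
import numpy as np, cv2
from scipy.spatial.transform import Rotation as R
from plant import r
def cloud(p):
    z=p["range_z"]; v,u=np.indices(z.shape)
    c=np.stack([(u-p["cx"])*z/p["fx"],(v-p["cy"])*z/p["fy"],z],-1)
    M=cv2.Rodrigues(np.array(p["rvec"],float))[0]
    w=(c-np.array(p["tvec"]).ravel())@M
    w[z<=0]=np.nan
    return w
E
python3 - <<'E'
from h import *
np.set_printoptions(precision=4,suppress=True)
for n in ["scene","top"]:
    p=r.read_camera(n); cv2.imwrite(f"pics/{n}0.png",p["frame"])
    np.savez(f"{n}0.npz",w=cloud(p),f=p["frame"])
    for t in ["radio","radio_display","cradle","tray_corner","tray_end","window","pad","spool","screwdriver","cleaner","cell","board","meter"]:
        try:
            for m in r.mark_of(t,p)[:3]: print(n,t,round(m["p"],2),np.array(m["location"]))
        except Exception as e: print(t,e)
print(r.state())
E
```

```text
scene radio 0.84 [ 0.4532 -0.3065 -0.0027]
scene radio_display 0.87 [ 0.433  -0.3037  0.0871]
scene cradle 0.8 [ 0.5432  0.0288 -0.0046]
scene cradle 0.43 [0.5083 0.0197 0.0622]
scene tray_corner 0.67 [0.5089 0.0217 0.0617]
scene tray_end 0.76 [0.6237 0.0387 0.1197]
scene window 0.58 [ 0.3829  0.3384 -0.0006]
scene window 0.55 [ 0.3724  0.2    -0.0006]
scene window 0.53 [0.4734 0.2331 0.0034]
scene pad 0.83 [ 0.4749  0.2304 -0.0007]
scene spool 0.87 [ 0.7097 -0.1807 -0.0007]
scene spool 0.53 [0.7245 0.0969 0.0014]
scene screwdriver 0.71 [0.7219 0.0979 0.0011]
scene screwdriver 0.69 [ 0.4332 -0.3008  0.0876]
scene screwdriver 0.66 [0.6268 0.035  0.1192]
scene cleaner 0.7 [ 0.6913  0.382  -0.0016]
scene cleaner 0.69 [0.4742 0.2327 0.0077]
scene cell 0.58 [ 0.7009  0.2436 -0.0003]
scene board 0.86 [ 0.7203 -0.001  -0.0045]
scene meter 0.71 [ 0.6808 -0.3511 -0.0008]
top radio 0.87 [ 0.4505 -0.3048 -0.0022]
top radio 0.52 [0.6324 0.0392 0.1153]
top radio_display 0.82 [ 0.436  -0.2954  0.0912]
top cradle 0.59 [ 0.5448  0.0264 -0.0033]
top tray_corner 0.96 [0.5128 0.0259 0.0614]
top tray_co
[... 485 characters left out ...]
ell 0.53 [0.6976 0.2503 0.0005]
top board 0.87 [ 0.7217 -0.0034 -0.0011]
top board 0.35 [0.474  0.2288 0.0088]
top meter 0.97 [ 0.6813 -0.349  -0.0026]
top meter 0.59 [ 0.452  -0.303   0.0016]
{'time': 1.4, 'joint_positions': array([-1.4703,  0.2907, -0.1534,  1.1267, -0.    ,  1.4315]), 'qvel': array([ 0.0004, -0.0002,  0.0005, -0.0003, -0.0008, -0.0014]), 'joint_efforts': array([ -0.0027, -53.7025,  33.1638,   0.0019,  -0.0004,  -0.    ]), 'tcp_pos': array([ 0.1247, -0.51  ,  0.2453]), 'tcp_rot': array([ 0.9928,  0.1196, -0.    , -0.    ]), 'contact_force': array([-0.1434,  0.0708,  0.0196]), 'moment': array([-0.0246, -0.0258, -0.0314]), 'grip_force': 0.0, 'finger_gap': 1.0020430740747845}
```

View pics/scene0.png

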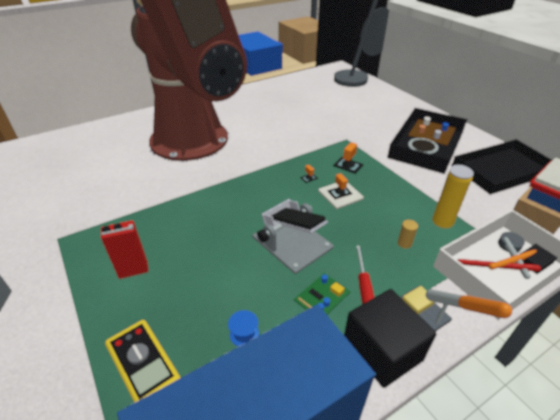

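View pics/top0.png

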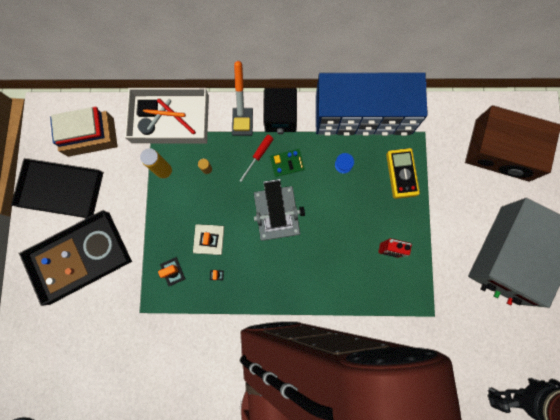

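```bash
cat > m.py <<'E'
from h import *
np.set_printoptions(precision=4,suppress=True)
d=np.load("top0.npz"); s=np.load("scene0.npz")
def near(w,x,y,rad,z0,z1):
    m=(np.hypot(w[...,0]-x,w[...,1]-y)<rad)&(w[...,2]>z0)&(w[...,2]<z1); return w[m]
def rect(P):
    (c,sz,a)=cv2.minAreaRect((P[:,:2]*1000).astype(np.float32)); return np.round(c,1),np.round(sz,1),round(a,1)
for n,D in (("top",d),("scene",s)):
    w=D["w"]
    P=near(w,.452,-.305,.07,.118,.128); print(n,"radio top",len(P),rect(P),np.median(P[:,2]))
    P=near(w,.477,.23,.09,.004,.011); print(n,"pad",len(P),rect(P))
    for x,y in((.477,.23),(.38,.337),(.373,.203)):
        P=near(w,x,y,.05,.028,.075);
        if len(P)>3: print(n,"bar",len(P),rect(P),P[:,2].max())
        P=near(w,x,y,.05,.002 if x<.4 else .0095,.075);
        if len(P)>3: print(n,"win",len(P),rect(P),P[:,2].max())
    # bed: strip between marks
    a=np.array([.511,.024]);b=np.array([.628,.040]);u=(b-a)/np.linalg.norm(b-a)
    q=w[...,:2]-a; t=q@u; l=q@np.array([-u[1],u[0]])
    m=(t>.015)&(t<.11)&(abs(l)<.015)&(w[...,2]>.05); P=w[m]
    for _ in range(3):
        A=np.c_[P[:,:2],np.ones(len(P))]; k=np.linalg.lstsq(A,P[:,2],rcond=None)[0]; e=P[:,2]-A@k; P=P[abs(e)<2.5*e.std()+.0005]
    nn=np.array([-k[0],-k[1],1]);nn/=np.linalg.norm(nn); print(n,"bed",len(P),k,"slope",np.degrees(np.arccos(nn[2])),"upslope yaw",np.degrees(np.arctan2(k[1],k[0])),"rms",e.std(), "z at corner",k@[*a,1])
E
python3 m.py
python3 - <<'E'
import cv2,numpy as np
f=cv2.imread("pics/top0.png"); a=cv2.resize(f[160:290,150:315],None,fx=4.8,fy=4.5,interpolation=2)
cv2.imwrite("pics/crop1.png",a)
E
```

```text
top radio top 209 (array([ 450.6, -302.2]), array([61.7, 34.4]), 76.1) 0.12352633897688327
top pad 629 (array([475.2, 231.4]), array([164. , 168.5]), 74.6)
top bar 86 (array([475.7, 233.2]), array([16.3, 34.5]), 81.4) 0.061536319772306065
top win 331 (array([477.1, 233.7]), array([87.3, 83.9]), 88.4) 0.061536319772306065
top bar 160 (array([381.5, 339.6]), array([22.3, 49.1]), 24.8) 0.07248416738473006
top win 563 (array([380.3, 337. ]), array([97. , 95.4]), 0.7) 0.07248416738473006
top bar 37 (array([373.1, 208.5]), array([22.8, 13. ]), 0.4) 0.04076752739232618
top win 273 (array([375.1, 202.1]), array([94.5, 94.2]), 35.7) 0.04076752739232618
top bed 377 [ 0.4323  0.1066 -0.1595] slope 24.000918885423747 upslope yaw 13.8472509670893 rms 0.0024022059124654883 z at corner 0.0639274118834208
scene radio top 289 (array([ 453.5, -303.2]), array([60.9, 35.3]), 76.0) 0.123762333486913
scene pad 475 (array([480.7, 217.8]), array([120. ,  89.1]), 87.9)
scene bar 135 (array([480.1, 230.8]), array([16.5, 36.3]), 86.6) 0.06034555584160322
scene win 338 (array([481.5, 230.1]), array([80.8, 71.9]), 81.0) 0.06034555584160322
scene bar 186 (array([384.7, 336.9]), array([23.9, 49.1]), 25.7) 0.06864788410966678
scene win 476 (array([388.7, 332.7]), array([86.6, 81.8]), 39.4) 0.06864788410966678
scene bar 44 (array([375.3, 206. ]), array([12.1, 26.3]), 84.5) 0.03923318203265339
scene win 162 (array([375.8, 200.6]), array([92.7, 84.6]), 10.2) 0.03923318203265339
scene bed 272 [ 0.4365  0.0673 -0.1605] slope 23.82717835256033 upslope yaw 8.763073910430137 rms 0.0005683233822399331 z at corner 0.06416607260723178
```

View pics/crop1.png

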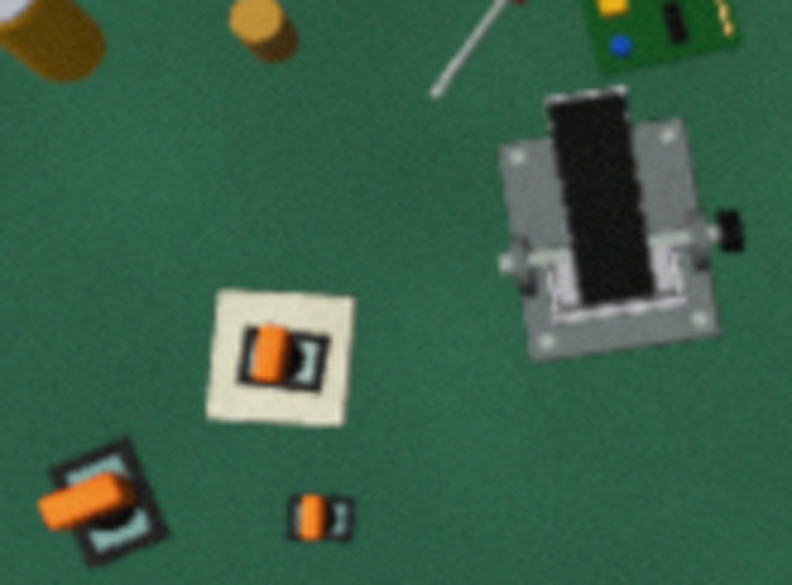

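```bash
cat >> h.py <<'E'
np.set_printoptions(precision=4,suppress=True)
def axes(z,y):
    z=np.array(z,float)/np.linalg.norm(z); y=np.array(y,float); y-=z*(y@z); y/=np.linalg.norm(y)
    return R.from_matrix(np.c_[np.cross(y,z),y,z])
def go(p,Rt,p0=None,R0=None):
    s=r.state(); p0=s["tcp_pos"] if p0 is None else p0; R0=R.from_quat(s["tcp_rot"]) if R0 is None else R0
    t=(np.array(p)-p0)/.8; v=(Rt*R0.inv()).as_rotvec()/np.radians(60)
    print("trans",t.round(4),"rot",v.round(4),"mm",np.round(np.linalg.norm(t)*800,1),"deg",np.round(np.linalg.norm(v)*60,1))
def rad(d): return np.radians(d)
E
python3 - <<'E'
from h import *
yw=rad(-14);a=rad(30)
rx=np.array([np.cos(yw),np.sin(yw),0]); ry=np.array([-rx[1],rx[0],0]); zt=np.cos(a)*rx-np.sin(a)*np.array([0,0,1])
Rt=axes(zt,-ry); P=np.array([.452,-.303,.072])+.01*zt
go(P-.1*zt,Rt); print(P-.1*zt,"step in",.1*zt/.8, Rt.as_quat())
for n in("top","scene"):
    d=np.load(n+"0.npz"); w=d["w"]; f=d["f"].astype(int)
    m=(f.max(-1)<45)&(w[...,2]>.05)&(np.hypot(w[...,0]-.57,w[...,1]-.03)<.1)
    k=np.array([.4365,.0673,-.1605]) if n=="scene" else np.array([.4323,.09,-.1595])
    P=w[m]; P=P[abs(P[:,2]-P[:,:2]@k[:2]-k[2])<.006]
    A=np.c_[P[:,:2],np.ones(len(P))]; k=np.linalg.lstsq(A,P[:,2],rcond=None)[0]
    nz=np.array([-k[0],-k[1],1]);nz/=np.linalg.norm(nz); c=P.mean(0)
    u=np.cross([0,1,0],nz);u/=np.linalg.norm(u);v=np.cross(nz,u)
    q=np.c_[(P-c)@u,(P-c)@v]*1000; rc=cv2.minAreaRect(q.astype(np.float32))
    cc=c+rc[0][0]/1000*u+rc[0][1]/1000*v
    print(n,len(P),"slope",np.degrees(np.arccos(nz[2])),np.degrees(np.arctan2(k[1],k[0])),rc,cc)
    b=cv2.boxPoints(rc)/1000; print((c+b[:,:1]*u+b[:,1:]*v))
E
```

```text
trans [ 0.3146  0.2823 -0.1604] rot [-0.0024 -1.0091 -0.4189] mm 361.7 deg 65.6
[ 0.3764 -0.2841  0.117 ] step in [ 0.105  -0.0262 -0.0625] [ 0.8596 -0.1055  0.4963  0.0609]
top 650 slope 23.897309833750608 14.530987884589363 ((3.7430763244628906, -26.336502075195312), (128.8458251953125, 98.33334350585938), 9.353250503540039) [0.5739 0.0052 0.0888]
[[ 0.5066  0.043   0.0642]
 [ 0.5252 -0.0535  0.0614]
 [ 0.6412 -0.0327  0.1135]
 [ 0.6226  0.0639  0.1162]]
scene 515 slope 23.47062999758423 13.294441674677206 ((-8.138717651367188, 1.5886726379394531), (123.39546203613281, 42.285499572753906), 8.743844032287598) [0.5764 0.0299 0.0927]
[[ 0.5168  0.0414  0.0687]
 [ 0.5243 -0.0002  0.0676]
 [ 0.6359  0.0185  0.1167]
 [ 0.6285  0.0601  0.1177]]
```

Call:
move_arm:
  motion:
    - {"hand": 0, "translation": [0.1, 0.1, -0.02], "rotation": [0, -0.2, -0.1]}
    - {"hand": 0, "translation": [0.3146, 0.2823, -0.1604], "rotation": [-0.0024, -1.0, -0.4189]}
    - {"hand": 0, "translation": [0.3146, 0.2823, -0.1604], "rotation": [-0.0024, -1.0, -0.4189]}
    - {"hand": 0, "translation": [0.3146, 0.2823, -0.1604], "rotation": [-0.0024, -1.0, -0.4189]}
    - {"hand": 0, "translation": [0.3146, 0.2823, -0.1604], "rotation": [-0.0024, -1.0, -0.4189]}
    - {"hand": 0, "translation": [0.3146, 0.2823, -0.1604], "rotation": [-0.0024, -1.0, -0.4189]}
    - {"hand": 0, "translation": [0.3146, 0.2823, -0.1604], "rotation": [-0.0024, -1.0, -0.4189]}
    - {"hand": 0, "translation": [0.3146, 0.2823, -0.1604], "rotation": [-0.0024, -1.0, -0.4189]}
    - {"hand": 0, "translation": [0.3146, 0.2823, -0.1604], "rotation": [-0.0024, -1.0, -0.4189]}
    - {"hand": 0, "translation": [0.3146, 0.2823, -0.1604], "rotation": [-0.0024, -1.0, -0.4189]}

```text
time: 2.4
tcp_pos: [0.3751, -0.3047, 0.1265]
tcp_rot: [0.866, -0.099, 0.488, 0.047]
contact_force: [-4.7, 50.2, -22.6]
finger_gap: 0.999
grip_force: 0.0
```

Run:
```python
from h import *
s=r.state(); print(s["time"],s["tcp_pos"],s["contact_force"],s["qvel"],s["joint_positions"])
p=r.read_camera("wrist"); cv2.imwrite("pics/w1.png",p["frame"]); np.savez("w1.npz",w=cloud(p),f=p["frame"])
for t in("radio","radio_display"):
    for m in r.mark_of(t,p)[:2]: print(t,m["p"],np.array(m["location"]))
s=r.state(); print(s["time"],s["tcp_pos"],s["contact_force"],s["qvel"])
go([.3764,-.2841,.117],R.from_quat([ 0.8596,-0.1055,0.4963,0.0609]))
w=cloud(p); m=r.outline_of("radio",p)[0]["region"]; P=w[m&~np.isnan(w[...,2])]; print(len(P),np.nanpercentile(P,[2,50,98],axis=0))
# front plane
yw=rad(-14); F=P[(P[:,2]>.02)&(P[:,2]<.115)]
x0=np.median(F@[np.cos(yw),np.sin(yw),0]); F=F[abs(F@[np.cos(yw),np.sin(yw),0]-x0)<.006]
k=np.linalg.lstsq(np.c_[F[:,1:],np.ones(len(F))],F[:,0],rcond=None)[0]; print("front yaw",np.degrees(np.arctan(-k[0])),k)
y=F@[-np.sin(yw),np.cos(yw),0]; print("y range",np.percentile(y,[1,99]),"expect mid",np.array([.452,-.303])@[-np.sin(yw),np.cos(yw)],"front x",x0,"exp",np.array([.452,-.303])@[np.cos(yw),np.sin(yw)]-.017)
```

```text
2.4 [ 0.3751 -0.3047  0.1265] [ -4.7359  50.1619 -22.5936] [-0.0402  0.5537 -0.0019 -1.415   0.4716  0.486 ] [-1.4039  0.3415 -1.3005 -0.6165  0.9187  2.2401]
radio 0.59 [ 0.4515 -0.3078  0.002 ]
radio_display 0.81 [ 0.4361 -0.3041  0.0902]
radio_display 0.23 [ 0.713  -0.1745  0.0028]
2.55 [ 0.374  -0.3051  0.1254] [-0.377  -0.4017 -0.0514] [-0.0024 -0.0376 -0.0145  0.0667 -0.0161 -0.0198]
trans [ 0.003   0.0262 -0.0105] rot [-0.0194 -0.0216 -0.0233] mm 22.7 deg 2.2
9827 [[ 0.4296 -0.3303  0.0109]
 [ 0.438  -0.3022  0.1078]
 [ 0.4656 -0.2736  0.1326]]
front yaw -12.738421024831148 [ 0.2261 -0.0008  0.5034]
y range [-0.216  -0.1572] expect mid -0.18465090825057712 front x 0.49507044050182125 exp 0.4948760026434498
```

View pics/w1.png

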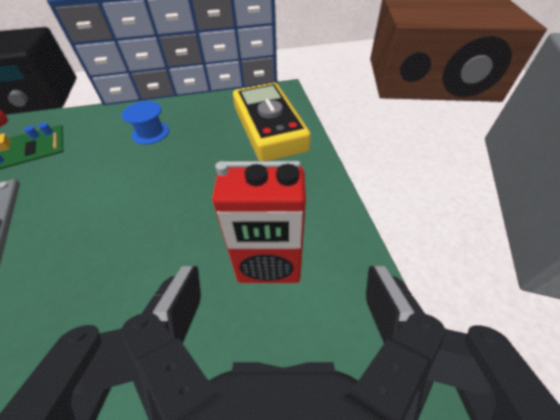

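```bash
cat >> h.py <<'E'
yw=rad(-13.5);a=rad(47)
rx=np.array([np.cos(yw),np.sin(yw),0]); ry=np.array([-rx[1],rx[0],0]); zt=np.cos(a)*rx-np.sin(a)*np.array([0,0,1])
Rg=axes(zt,-ry); Pg=np.array([.4518,-.304,.080])+.005*zt
E
python3 - <<'E'
from h import *
pre=Pg-.02*rx+[0,0,.095]; go(pre,Rg); print(Pg,pre,(Pg-pre)/.8)
E
```

```text
trans [0.0773 0.0056 0.0573] rot [ 0.0443  0.2539 -0.0128] mm 77.1 deg 15.5
[ 0.4551 -0.3048  0.0763] [ 0.4357 -0.3001  0.1713] [ 0.0243 -0.0058 -0.1188]
```

Call:
move_arm:
  motion:
    - {"hand": 0, "translation": [0.0, 0.0056, 0.04], "rotation": [0.02, 0.12, -0.006]}
    - {"hand": 0, "translation": [0.0, 0.0056, 0.0573], "rotation": [0.0443, 0.2539, -0.0128]}
    - {"hand": 0, "translation": [0.0773, 0.0056, 0.0573], "rotation": [0.0443, 0.2539, -0.0128]}
    - {"hand": 0, "translation": [0.0773, 0.0056, 0.0573], "rotation": [0.0443, 0.2539, -0.0128]}
    - {"hand": 0, "translation": [0.0773, 0.0056, 0.0573], "rotation": [0.0443, 0.2539, -0.0128]}

```text
time: 3.1
tcp_pos: [0.439, -0.3005, 0.1758]
tcp_rot: [0.923, -0.106, 0.366, 0.046]
contact_force: [-0.3, 0.5, 0.1]
finger_gap: 1.002
grip_force: 0.0
```

Run:
```python
from h import *
s=r.state(); print(s["joint_positions"],s["contact_force"])
go(Pg,Rg)
```

```text
[-1.0375  0.0506 -1.0041 -0.0648  0.514   2.4887] [-0.3232  0.5058  0.0669]
trans [ 0.0201 -0.0054 -0.1243] rot [ 0.0075  0.0031 -0.0048] mm 100.9 deg 0.6
```

Call:
move_arm:
  motion:
    - {"hand": 0, "translation": [0.006, -0.0015, -0.035], "rotation": [0.0075, 0.0031, -0.0048]}
    - {"hand": 0, "translation": [0.012, -0.003, -0.07], "rotation": [0.0075, 0.0031, -0.0048]}
    - {"hand": 0, "translation": [0.017, -0.0045, -0.105], "rotation": [0.0075, 0.0031, -0.0048]}
    - {"hand": 0, "translation": [0.0201, -0.0054, -0.1243], "rotation": [0.0075, 0.0031, -0.0048]}
    - {"hand": 0, "translation": [0.0201, -0.0054, -0.1243], "rotation": [0.0075, 0.0031, -0.0048]}
    - {"hand": 0, "translation": [0.0201, -0.0054, -0.1243], "rotation": [0.0075, 0.0031, -0.0048]}

```text
time: 3.7
tcp_pos: [0.4512, -0.3045, 0.0725]
tcp_rot: [0.924, -0.113, 0.362, 0.041]
contact_force: [0.8, 0.1, -0.2]
finger_gap: 0.999
grip_force: 0.0
```

Run:
```python
from h import *
s=r.state(); print(s["joint_positions"],s["contact_force"])
go(Pg,Rg)
```

```text
[-1.0107  0.3555 -1.0987 -0.466   0.4961  2.5255] [ 0.8157  0.0681 -0.2184]
trans [ 0.0049 -0.0003  0.0048] rot [-0.0069 -0.0027  0.0046] mm 5.5 deg 0.5
```

Call:
move_arm:
  motion:
    - {"hand": 0, "translation": [0.0049, 0, 0.0048], "rotation": [-0.0069, -0.0027, 0.0046]}
    - {"hand": 60, "translation": [0.0049, 0, 0.0048], "rotation": [-0.0069, -0.0027, 0.0046]}
    - {"hand": 255, "translation": [0.0049, 0, 0.0048], "rotation": [-0.0069, -0.0027, 0.0046]}
    - {"hand": 255, "translation": [0.0049, 0, 0.0048], "rotation": [-0.0069, -0.0027, 0.0046]}
    - {"hand": 255, "translation": [0.0049, 0, 0.0048], "rotation": [-0.0069, -0.0027, 0.0046]}
    - {"hand": 255, "translation": [0.0049, 0, 0.0048], "rotation": [-0.0069, -0.0027, 0.0046]}
  grip_force: 50

```text
time: 4.3
tcp_pos: [0.4565, -0.3057, 0.0778]
tcp_rot: [0.923, -0.109, 0.366, 0.044]
contact_force: [-4.6, 0.2, 10.5]
finger_gap: 0.718
grip_force: 51.8
```

Run:
```python
from h import *
s=r.state(); print({k:s[k] for k in("time","tcp_pos","tcp_rot","contact_force","moment","finger_gap","grip_force")})
for n in ("top","scene"):
    p=r.read_camera(n); w=cloud(p); P=w[(np.hypot(w[...,0]-.452,w[...,1]+.304)<.07)&(w[...,2]>.116)&(w[...,2]<.127)]
    rd=[np.array(m["location"]) for m in r.mark_of("radio",p)[:1]]; print(n,rd)
```

```text
{'time': 4.3, 'tcp_pos': array([ 0.4565, -0.3057,  0.0778]), 'tcp_rot': array([ 0.9233, -0.1087,  0.3658,  0.0443]), 'contact_force': array([-4.5876,  0.162 , 10.5316]), 'moment': array([0.2377, 0.197 , 0.025 ]), 'finger_gap': 0.7181637028660123, 'grip_force': 51.82144582271576}
top [array([ 0.4507, -0.3038, -0.0012])]
scene [array([ 0.4512, -0.3045, -0.0016])]
```

```bash
cat > tr.py <<'E'
from h import *
ty=rad(9.0); sl=rad(23.7)
tx=np.array([np.cos(sl)*np.cos(ty),np.cos(sl)*np.sin(ty),np.sin(sl)]); tyv=np.array([-np.sin(ty),np.cos(ty),0]); tz=np.cross(tx,tyv)
C=np.array([.512,.0225,.0638])
# grip
g0=np.array([.4565,-.3057,.0778]); G0=R.from_quat([ 0.9233,-0.1087,0.3658,0.0443])
gy=-G0.as_matrix()[:,1].copy(); gy[2]=0; gy/=np.linalg.norm(gy); gx=np.array([gy[1],-gy[0],0])
Rr0=R.from_matrix(np.c_[gx,gy,[0,0,1]])
o0=np.array([.4514,-.3042,0]); o0=o0+gy*(gy@(g0-o0)); o0[2]=0
off=G0.inv().apply(o0-g0); rel=G0.inv()*Rr0   # radio in tool
RrT=R.from_matrix(np.c_[-tz,tyv,tx])
def tool_for(o):  # radio origin -> tool pose
    Rt=RrT*rel.inv(); return o-Rt.apply(off),Rt
def radio_now():
    s=r.state(); Rt=R.from_quat(s["tcp_rot"]); o=s["tcp_pos"]+Rt.apply(off); M=np.c_[tx,tyv,tz]
    print("radio in tray",M.T@(o-C),"rotdev deg",np.degrees((RrT.inv()*Rt*rel).as_rotvec()),"F",s["contact_force"],M.T@s["contact_force"],"gap",s["finger_gap"],s["grip_force"],"q",s["joint_positions"])
def tgt(x,z): return tool_for(C+tx*x+tz*z)
E
python3 - <<'E'
from tr import *
print("radio yaw",np.degrees(np.arctan2(gx[1],gx[0])),o0,off)
p,Rt=tgt(.004,.1); print(p,Rt.as_matrix()[:,2]); go(p,Rt)
E
```

```text
radio yaw -13.480795006828197 [ 0.4513 -0.3045  0.    ] [-0.0572 -0.0002  0.053 ]
[0.5484 0.0283 0.1834] [-0.3866 -0.0629 -0.9201]
trans [0.1148 0.4174 0.132 ] rot [0.0433 1.1106 0.3318] mm 362.0 deg 69.6
```

Call:
move_arm:
  motion:
    - {"hand": 255, "translation": [0, 0, 0.03], "rotation": [0, 0, 0]}
    - {"hand": 255, "translation": [0, 0, 0.07], "rotation": [0, 0, 0]}
    - {"hand": 255, "translation": [0, 0, 0.12], "rotation": [0, 0, 0]}
    - {"hand": 255, "translation": [0, 0, 0.16], "rotation": [0, 0, 0]}
    - {"hand": 255, "translation": [0, 0, 0.16], "rotation": [0, 0, 0]}

```text
time: 5.0
tcp_pos: [0.4572, -0.3067, 0.2095]
tcp_rot: [0.923, -0.108, 0.367, 0.046]
contact_force: [0.3, -0.3, -3.7]
finger_gap: 0.721
grip_force: 56.2
```

Run:
```python
from tr import *
p,Rt=tgt(.004,.1); go(p,Rt); radio_now(); print(r.state()["moment"])
```

```text
trans [ 0.114   0.4187 -0.0327] rot [0.0469 1.1135 0.3292] mm 348.1 deg 69.7
radio in tray [-0.0738 -0.3149  0.1065] rotdev deg [ 12.7701 -65.5452 -20.0515] F [ 0.3087 -0.2781 -3.7102] [-1.2519 -0.3229 -3.5024] gap 0.7208090512717884 56.16461098194122 q [-1.0012  0.0107 -0.9242  0.0344  0.493   2.529 ]
[ 0.2892  1.1274 -0.0601]
```

Call:
move_arm:
  motion:
    - {"hand": 255, "translation": [0.03, 0.05, 0.0], "rotation": [0.006, 0.13, 0.04]}
    - {"hand": 255, "translation": [0.05, 0.1, 0.0], "rotation": [0.012, 0.26, 0.08]}
    - {"hand": 255, "translation": [0.07, 0.15, 0.0], "rotation": [0.018, 0.39, 0.12]}
    - {"hand": 255, "translation": [0.09, 0.2, 0.0], "rotation": [0.024, 0.52, 0.16]}
    - {"hand": 255, "translation": [0.1, 0.26, 0.0], "rotation": [0.03, 0.65, 0.2]}
    - {"hand": 255, "translation": [0.114, 0.31, 0.0], "rotation": [0.035, 0.78, 0.24]}
    - {"hand": 255, "translation": [0.114, 0.36, 0.0], "rotation": [0.04, 0.9, 0.28]}
    - {"hand": 255, "translation": [0.114, 0.4187, 0.0], "rotation": [0.042, 1.0, 0.296]}
    - {"hand": 255, "translation": [0.114, 0.4187, 0.0], "rotation": [0.042, 1.0, 0.296]}
    - {"hand": 255, "translation": [0.114, 0.4187, 0.0], "rotation": [0.042, 1.0, 0.296]}

```text
time: 6.0
tcp_pos: [0.5471, 0.0311, 0.2016]
tcp_rot: [0.987, 0.058, -0.146, 0.018]
contact_force: [1.1, -0.7, -3.8]
finger_gap: 0.721
grip_force: 55.7
```

Run:
```python
from tr import *
p,Rt=tgt(.004,.1); go(p,Rt); radio_now()
p=r.read_camera("scene"); cv2.imwrite("pics/s2.png",cv2.resize(p["frame"][120:330,180:460],None,fx=2.8,fy=2.8,interpolation=2))
for t in("radio","radio_display","tray_corner","tray_end"):
    for m in r.mark_of(t,p)[:1]: print(t,m["p"],np.array(m["location"]))
```

```text
trans [ 0.0016 -0.0035 -0.0228] rot [0.0031 0.1049 0.0355] mm 18.5 deg 6.6
radio in tray [0.0105 0.005  0.1086] rotdev deg [ 1.4825 -6.1866 -1.9278] F [ 1.1323 -0.748  -3.8245] [-0.6203 -0.916  -3.9044] gap 0.7206703302249923 55.747811794281006 q [-0.0398  0.6078  0.1849  1.4357 -0.0648  2.9933]
radio 0.55 [0.4816 0.0191 0.1637]
radio_display 0.67 [0.5463 0.0344 0.22  ]
tray_corner 0.58 [0.5059 0.0201 0.0647]
tray_end 0.92 [0.6227 0.0385 0.1199]
```

View pics/s2.png

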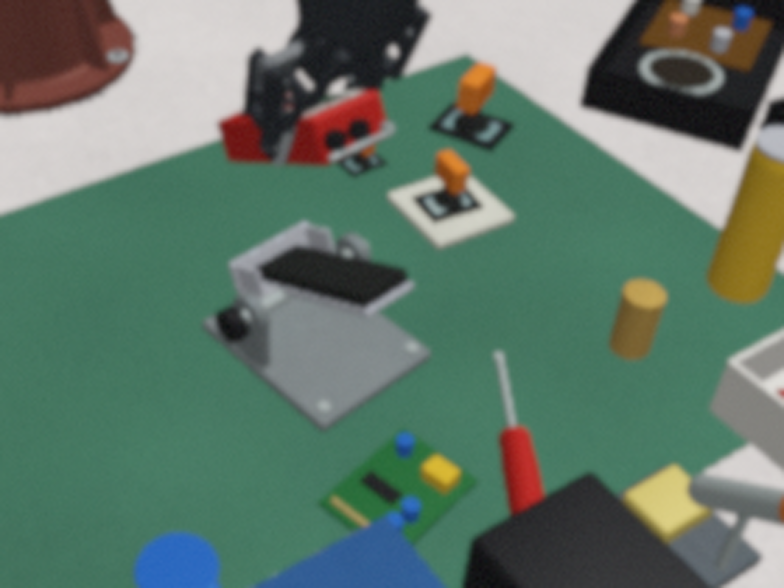

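Call:
move_arm:
  motion:
    - {"hand": 255, "translation": [0.0016, -0.0035, -0.0228], "rotation": [0.0031, 0.1049, 0.0355]}
    - {"hand": 255, "translation": [0.0016, -0.0035, -0.0228], "rotation": [0.0031, 0.1049, 0.0355]}
    - {"hand": 255, "translation": [0.0016, -0.0035, -0.0228], "rotation": [0.0031, 0.1049, 0.0355]}
    - {"hand": 255, "translation": [0.0016, -0.0035, -0.0228], "rotation": [0.0031, 0.1049, 0.0355]}

```text
time: 6.65
tcp_pos: [0.5489, 0.0267, 0.1881]
tcp_rot: [0.978, 0.076, -0.196, 0.016]
contact_force: [-0.4, -0.0, -2.4]
finger_gap: 0.717
grip_force: 55.7
```

Run:
```python
from tr import *
p,Rt=tgt(.006,.034); go(p,Rt); radio_now()
```

```text
trans [ 0.0343  0.0075 -0.0804] rot [0.0005 0.0072 0.0037] mm 70.2 deg 0.5
radio in tray [ 0.0061 -0.0014  0.1036] rotdev deg [ 0.1652 -0.4215 -0.1766] F [-0.3848 -0.0002 -2.3811] [-1.3051  0.06   -2.0275] gap 0.7174086048151501 55.67937254905701 q [-0.0405  0.7102  0.2978  1.5462 -0.0773  2.9615]
```

Call:
move_arm:
  motion:
    - {"hand": 255, "translation": [0.012, 0.0025, -0.028], "rotation": [0.0005, 0.0072, 0.0037]}
    - {"hand": 255, "translation": [0.024, 0.005, -0.056], "rotation": [0.0005, 0.0072, 0.0037]}
    - {"hand": 255, "translation": [0.031, 0.0067, -0.072], "rotation": [0.0005, 0.0072, 0.0037]}
    - {"hand": 255, "translation": [0.0343, 0.0075, -0.0804], "rotation": [0.0005, 0.0072, 0.0037]}
    - {"hand": 255, "translation": [0.0343, 0.0075, -0.0804], "rotation": [0.0005, 0.0072, 0.0037]}
    - {"hand": 255, "translation": [0.0343, 0.0075, -0.0804], "rotation": [0.0005, 0.0072, 0.0037]}

```text
time: 7.25
tcp_pos: [0.5761, 0.0331, 0.1232]
tcp_rot: [0.976, 0.078, -0.201, 0.016]
contact_force: [0.5, 0.1, -3.0]
finger_gap: 0.721
grip_force: 55.8
```

Run:
```python
from tr import *
radio_now(); p,Rt=tgt(.006,.017); go(p,Rt)
for n in("scene","top","wrist"):
    p=r.read_camera(n); np.savez(n+"3.npz",w=cloud(p),f=p["frame"])
    if n!="top": cv2.imwrite(f"pics/{n}3.png",p["frame"])
    for t in("radio","radio_display","tray_corner","tray_end"):
        for m in r.mark_of(t,p)[:1]: print(n,t,round(m["p"],2),np.array(m["location"]))
a=cv2.imread("pics/scene3.png")[150:300,220:380]; b=cv2.imread("pics/wrist3.png")
cv2.imwrite("pics/both3.png",np.hstack([cv2.resize(a,(384,360),interpolation=2),cv2.resize(b,(400,360))]))
```

```text
radio in tray [0.0056 0.0003 0.0338] rotdev deg [-0.0485  0.1685  0.0541] F [ 0.5126  0.0672 -2.9798] [-0.7245 -0.0138 -2.9362] gap 0.7214334488834319 55.820099115371704 q [-0.0291  0.8201  0.3328  1.4824 -0.0747  2.9674]
trans [ 0.0088  0.0009 -0.0187] rot [-0.0001 -0.0029 -0.0011] mm 16.6 deg 0.2
scene radio 0.61 [0.6938 0.3808 0.0013]
scene radio_display 0.73 [0.579  0.0336 0.1432]
scene tray_corner 0.96 [0.5063 0.0211 0.0646]
scene tray_end 0.73 [0.6242 0.0363 0.1189]
top radio 0.4 [0.5042 0.0231 0.0962]
wrist radio 0.89 [0.5    0.0203 0.0965]
wrist radio_display 0.7 [0.5803 0.034  0.1431]
wrist tray_corner 0.39 [0.4754 0.2315 0.0111]
wrist tray_end 0.84 [0.6278 0.042  0.1172]
```

View pics/both3.png

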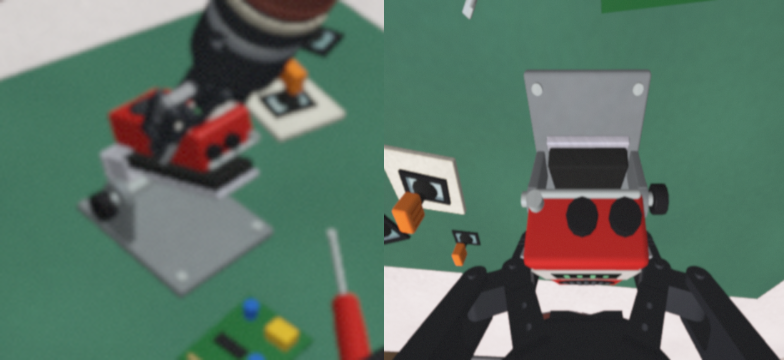

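Run:
```python
from tr import *
for n in("wrist","scene"):
    d=np.load(n+"3.npz"); w=d["w"]; f=d["f"].astype(int)
    m=(f[...,2]>110)&(f[...,1]<70)&(f[...,0]<70)&(np.linalg.norm(w-[.58,.03,.13],axis=-1)<.12); P=w[m]; 
    M=np.c_[tx,tyv,tz]; q=(P-C)@M
    rng=np.random.default_rng(0); best=None
    for _ in range(300):
        i=rng.choice(len(P),3,False); nn=np.cross(P[i[1]]-P[i[0]],P[i[2]]-P[i[0]]); L=np.linalg.norm(nn)
        if L<1e-6: continue
        nn/=L; e=abs((P-P[i[0]])@nn)<.001
        if abs(nn@tx)>.8 and (best is None or e.sum()>best.sum()): best=e
    S=P[best]; c=S.mean(0); nn=np.linalg.svd(S-c,full_matrices=False)[2][2]; nn*=np.sign(nn@tx)
    qs=(S-C)@M
    print(n,len(P),len(S),"normal in tray",nn@M,"x",np.median(qs[:,0]),"y",np.percentile(qs[:,1],[1,99]),"z",np.percentile(qs[:,2],[1,99]))
    # bed
    m=(f.max(-1)<50)&(np.linalg.norm(w-[.6,.035,.107],axis=-1)<.05)&(abs(((w-C)@M)[...,2])<.008); B=(w[m]-C)@M
    if len(B)>20:
        k=np.linalg.lstsq(np.c_[B[:,:2],np.ones(len(B))],B[:,2],rcond=None)[0]; print("bed",len(B),"z",k,"x",np.percentile(B[:,0],[1,99]),"y",np.percentile(B[:,1],[1,99]))
```

```text
wrist 9997 7537 normal in tray [ 0.9997  0.001  -0.0231] x 0.13225048445280468 y [-0.0277  0.0299] z [0.0173 0.0438]
bed 4475 z [-0.2406  0.0013  0.0295] x [0.1079 0.1326] y [-0.0212  0.0211]
scene 442 107 normal in tray [ 0.9968 -0.0335 -0.0723] x 0.13196396674811509 y [-0.0297  0.0262] z [0.0203 0.045 ]
bed 195 z [-0.004   0.0198  0.0002] x [0.0576 0.1317] y [-0.0235  0.0172]
```

Call:
move_arm:
  motion:
    - {"hand": 255, "translation": [0.0015, 0.0004, -0.009], "rotation": [0.0026, -0.0165, 0]}
    - {"hand": 255, "translation": [0.003, 0.0003, -0.014], "rotation": [0.0026, -0.0165, 0]}
    - {"hand": 255, "translation": [0.004, 0.0003, -0.0165], "rotation": [0.0026, -0.0165, 0]}
    - {"hand": 255, "translation": [0.004, 0.0003, -0.0165], "rotation": [0.0026, -0.0165, 0]}
    - {"hand": 255, "translation": [0.004, 0.0003, -0.0165], "rotation": [0.0026, -0.0165, 0]}

```text
time: 8.5
tcp_pos: [0.5787, 0.0334, 0.1093]
tcp_rot: [0.978, 0.079, -0.193, 0.016]
contact_force: [-3.6, 0.2, 5.0]
finger_gap: 0.72
grip_force: 56.7
```

Run:
```python
from tr import *
radio_now(); p,Rt=tgt(.003,.017); go(p,Rt); print(r.state()["moment"])
```

```text
radio in tray [0.0024 0.0003 0.0189] rotdev deg [-0.0492 -0.693   0.0852] F [-3.6178  0.2332  4.9558] [-1.2465  0.7963  5.9594] gap 0.7198351587568514 56.66152775287628 q [-0.0297  0.8218  0.3054  1.4384 -0.072   2.9653]
trans [ 0.0021 -0.0001 -0.0029] rot [-0.0028  0.0113 -0.0013] mm 2.9 deg 0.7
[ 0.2466  0.2891 -0.0085]
```

Call:
move_arm:
  motion:
    - {"hand": 255, "translation": [0.0004, 0, -0.001], "rotation": [0, 0, 0]}
    - {"hand": 0, "translation": [0.0004, 0, -0.001], "rotation": [0, 0, 0]}
    - {"hand": 0, "translation": [0.0004, 0, -0.001], "rotation": [0, 0, 0]}
    - {"hand": 0, "translation": [0.0004, 0, -0.001], "rotation": [0, 0, 0]}
    - {"hand": 0, "translation": [0.0004, 0, -0.001], "rotation": [0, 0, 0]}

```text
time: 9.0
tcp_pos: [0.5796, 0.0333, 0.1078]
tcp_rot: [0.978, 0.079, -0.193, 0.016]
contact_force: [0.1, -0.5, 0.3]
finger_gap: 1.001
grip_force: 0.0
```

Run:
```python
from tr import *
s=r.state(); print(s["finger_gap"],s["contact_force"],s["tcp_pos"]); print("retreat dir -z tool",-R.from_quat(s["tcp_rot"]).as_matrix()[:,2])
```

```text
1.0014137257257916 [ 0.1368 -0.5418  0.2676] [0.5796 0.0333 0.1078]
retreat dir -z tool [0.3745 0.0607 0.9252]
```

Call:
move_arm:
  motion:
    - {"hand": 0, "translation": [0.014, 0.0023, 0.035], "rotation": [0, 0, 0]}
    - {"hand": 0, "translation": [0.035, 0.0055, 0.087], "rotation": [0, 0, 0]}
    - {"hand": 0, "translation": [0.056, 0.009, 0.139], "rotation": [0, 0, 0]}
    - {"hand": 0, "translation": [-0.05, 0.009, 0.19], "rotation": [0, -0.14, 0]}
    - {"hand": 0, "translation": [-0.05, 0.009, 0.2], "rotation": [0, -0.28, 0]}
    - {"hand": 0, "translation": [-0.05, 0.009, 0.2], "rotation": [0, -0.4, 0]}
    - {"hand": 0, "translation": [-0.05, 0.009, 0.2], "rotation": [0, -0.4, 0]}
    - {"hand": 0, "translation": [-0.05, 0.009, 0.2], "rotation": [0, -0.4, 0]}

```text
time: 9.8
tcp_pos: [0.5337, 0.041, 0.2683]
tcp_rot: [0.997, 0.074, 0.016, 0.032]
contact_force: [-0.5, -0.6, 0.7]
finger_gap: 1.001
grip_force: 0.0
```

```bash
cat > chk.py <<'E'
from tr import *
import sys
tag=sys.argv[1]; M=np.c_[tx,tyv,tz]
for n in("wrist","scene","top"):
    p=r.read_camera(n); w=cloud(p); f=p["frame"].astype(int); np.savez(f"{n}{tag}.npz",w=w,f=f)
    if n=="wrist": cv2.imwrite(f"pics/w{tag}.png",p["frame"])
    q=(w-C)@M; ok=(q[...,0]>.002)&(q[...,0]<.122)&(abs(q[...,1])<.027)&(q[...,2]>.028)&(q[...,2]<.045); F=q[ok]
    if len(F)>50:
        k=np.linalg.lstsq(np.c_[F[:,:2],np.ones(len(F))],F[:,2],rcond=None)[0]; e=F[:,2]-np.c_[F[:,:2],np.ones(len(F))]@k
        F=F[abs(e)<.002];k=np.linalg.lstsq(np.c_[F[:,:2],np.ones(len(F))],F[:,2],rcond=None)[0]
        print(n,"front plane z = ",k,"n",len(F),"z at display",k@[.09,0,1])
    m=((f[...,2]>90)&(f[...,1]<60)&(f[...,0]<60)&(abs(q[...,2]-.034)<.004)&(abs(q[...,1])<.05)&(q[...,0]>-.03)&(q[...,0]<.16)).astype(np.uint8)
    wh=((f.min(-1)>110)&(abs(q[...,2]-.034)<.004)&(abs(q[...,1])<.05)&(q[...,0]>.05)&(q[...,0]<.125))
    Q=q[m>0]; Wq=q[wh]
    if len(Q)>30: print(" red x",np.percentile(Q[:,0],[.5,99.5]),"y",np.percentile(Q[:,1],[.5,99.5]))
    if len(Wq)>30:
        rc=cv2.minAreaRect((Wq[:,:2]*1000).astype(np.float32)); print(" land",rc)
    for t in("radio","radio_display","tray_corner","tray_end"):
        for mm in r.mark_of(t,p)[:1]: print("  ",t,round(mm["p"],2),np.array(mm["location"]),(np.array(mm["location"])-C)@M)
E
python3 chk.py 4; python3 -c "
from tr import *; s=r.state(); print(s['time'],s['tcp_pos'],R.from_quat(s['tcp_rot']).as_matrix()[:,2],s['joint_positions'])"
```

```text
wrist front plane z =  [0.0031 0.0024 0.0349] n 5537 z at display 0.03520156027035156
 red x [0.007  0.1276] y [-0.0281  0.0297]
 land ((84.858642578125, 1.0499706268310547), (62.25931167602539, 62.011905670166016), 0.07771047949790955)
   radio 0.67 [0.5031 0.0239 0.0817] [-0.0007  0.0028  0.0198]
   radio_display 0.86 [0.5854 0.0331 0.1299] [ 0.0945 -0.001   0.0307]
   tray_end 0.57 [0.6292 0.0405 0.1177] [ 0.1302 -0.0006  0.0017]
scene front plane z =  [0.0047 0.0039 0.0341] n 502 z at display 0.03451362246232082
 red x [0.0082 0.1284] y [-0.0306  0.0256]
 land ((88.58409118652344, 0.7854251861572266), (58.36247634887695, 54.37077331542969), 89.64401245117188)
   radio 0.75 [0.5035 0.0221 0.0765] [-0.0026  0.0009  0.015 ]
   radio_display 0.61 [0.5752 0.0321 0.129 ] [ 0.0847 -0.0004  0.034 ]
   tray_corner 0.76 [0.5072 0.0218 0.0629] [-0.0048  0.0001  0.0011]
   tray_end 0.76 [0.6257 0.0343 0.1212] [ 0.1276 -0.0061  0.0067]
top front plane z =  [0.0056 0.0581 0.0346] n 181 z at display 0.03514261738702605
 red x [0.0024 0.1242] y [-0.0273  0.0055]
   radio 0.88 [0.5054 0.0247 0.0792] [0.0005 0.0032 0.0166]
   radio_display 0.6 [0.58   0.037  0.1328] [0.0913 0.0037 0.0353]
10.55 [0.5396 0.0405 0.2677] [ 0.0337 -0.0607 -0.9976] [-0.0256  0.286  -0.1025  1.147  -0.0599  2.9675]
```

View pics/w4.png

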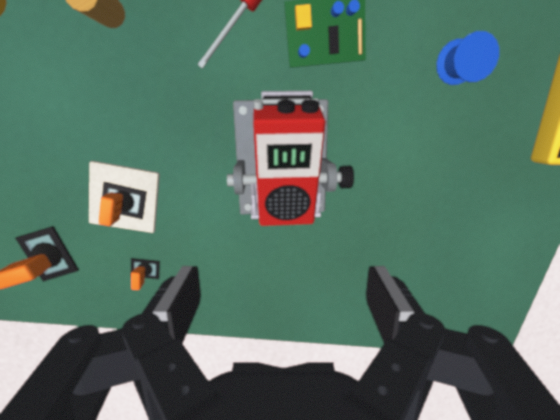

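Run:
```python
from h import *
for y in (-80+55,-80+110,86): go([.4775,.232,.2],axes([0,0,-1],[np.cos(rad(y)),np.sin(rad(y)),0]))
```

```text
trans [-0.0776  0.2393 -0.0847] rot [0.0374 0.0582 0.9421] mm 212.4 deg 56.7
trans [-0.0776  0.2393 -0.0847] rot [0.0071 0.0778 1.8583] mm 212.4 deg 111.6
trans [-0.0776  0.2393 -0.0847] rot [-0.0378  0.09    2.7909] mm 212.4 deg 167.6
```

Call:
move_arm:
  motion:
    - {"hand": 0, "translation": [-0.0776, 0.2393, -0.0847], "rotation": [0.0374, 0.0582, 0.9421]}
    - {"hand": 0, "translation": [-0.0776, 0.2393, -0.0847], "rotation": [0.0374, 0.0582, 0.9421]}
    - {"hand": 0, "translation": [-0.0776, 0.2393, -0.0847], "rotation": [0.0374, 0.0582, 0.9421]}
    - {"hand": 0, "translation": [-0.0776, 0.2393, -0.0847], "rotation": [0.0374, 0.0582, 0.9421]}
    - {"hand": 0, "translation": [-0.0776, 0.2393, -0.0847], "rotation": [0.0374, 0.0582, 0.9421]}
    - {"hand": 0, "translation": [-0.0776, 0.2393, -0.0847], "rotation": [0.0374, 0.0582, 0.9421]}
    - {"hand": 0, "translation": [-0.0776, 0.2393, -0.0847], "rotation": [0.0374, 0.0582, 0.9421]}
    - {"hand": 0, "translation": [-0.0776, 0.2393, -0.0847], "rotation": [0.0374, 0.0582, 0.9421]}

```text
time: 11.35
tcp_pos: [0.4775, 0.2321, 0.2001]
tcp_rot: [0.843, 0.538, 0.0, -0.0]
contact_force: [0.1, 0.1, 0.0]
finger_gap: 1.003
grip_force: 0.0
```

Call:
move_arm:
  motion:
    - {"hand": 0, "translation": [0, 0, 0], "rotation": [0, 0, 0.9167]}
    - {"hand": 0, "translation": [0, 0, 0], "rotation": [0, 0, 0.9167]}
    - {"hand": 0, "translation": [0, 0, 0], "rotation": [0, 0, 0.9167]}
    - {"hand": 0, "translation": [0, 0, 0], "rotation": [0, 0, 0.9167]}
    - {"hand": 0, "translation": [0, 0, 0], "rotation": [0, 0, 0.9167]}
    - {"hand": 0, "translation": [0, 0, 0], "rotation": [0, 0, 0.9167]}
    - {"hand": 0, "translation": [0, 0, 0], "rotation": [0, 0, 0.9167]}

```text
time: 12.05
tcp_pos: [0.4775, 0.2319, 0.2003]
tcp_rot: [0.499, 0.867, 0.0, -0.0]
contact_force: [-0.1, -0.0, 0.3]
finger_gap: 1.001
grip_force: 0.0
```

Call:
move_arm:
  motion:
    - {"hand": 0, "translation": [0, 0, 0], "rotation": [0, 0, 0.9333]}
    - {"hand": 0, "translation": [0, 0, 0], "rotation": [0, 0, 0.9333]}
    - {"hand": 0, "translation": [0, 0, 0], "rotation": [0, 0, 0.9333]}
    - {"hand": 0, "translation": [0, 0, 0], "rotation": [0, 0, 0.9333]}
    - {"hand": 0, "translation": [0, 0, 0], "rotation": [0, 0, 0.9333]}
    - {"hand": 0, "translation": [0, 0, 0], "rotation": [0, 0, 0.9333]}
    - {"hand": 0, "translation": [0, 0, 0], "rotation": [0, 0, 0.9333]}
    - {"hand": 0, "translation": [0, 0, 0], "rotation": [0, 0, 0.9333]}

```text
time: 12.85
tcp_pos: [0.4775, 0.2319, 0.2003]
tcp_rot: [0.036, 0.999, -0.0, -0.0]
contact_force: [-0.3, 0.3, -0.1]
finger_gap: 1.0
grip_force: 0.0
```

```bash
cat > win.py <<'E'
from h import *
import sys
s=r.state(); print(s["time"],s["tcp_pos"],R.from_quat(s["tcp_rot"]).as_matrix().round(3).tolist(),s["joint_positions"])
p=r.read_camera("wrist"); w=cloud(p); f=p["frame"].astype(int); cv2.imwrite("pics/"+sys.argv[1]+".png",p["frame"])
b,g,rr=f[...,0],f[...,1],f[...,2]
near=np.hypot(w[...,0]-.4775,w[...,1]-.232)<.065
def rect(m,t):
    P=w[m]
    if len(P)>30: print(t,len(P),cv2.minAreaRect((P[:,:2]*1000).astype(np.float32)),"z",np.percentile(P[:,2],[2,50,98]))
rect(near&(rr>150)&(b<90)&(w[...,2]>.052),"bar top")
rect(near&(rr>110)&(b<90)&(w[...,2]>.03),"bar")
blk=near&(f.max(-1)<70)&(w[...,2]>.006)&(w[...,2]<.018); rect(blk,"border")
pad=near&(w[...,2]>.004)&(w[...,2]<.014); rect(pad,"pad")
for m in r.mark_of("window",p)[:3]: print(m["p"],np.array(m["location"]))
E
python3 win.py w5
```

```text
12.85 [0.4775 0.2319 0.2003] [[-0.997, 0.072, -0.0], [0.072, 0.997, -0.0], [0.0, -0.0, -1.0]] [ 0.3143  0.3313 -0.2182  1.0214  0.      0.386 ]
bar top 522 ((478.8081970214844, 258.4627380371094), (69.32225036621094, 33.266151428222656), 86.08780670166016) z [0.0537 0.0585 0.0601]
bar 604 ((478.8509521484375, 259.0880126953125), (70.57569122314453, 33.266151428222656), 86.08780670166016) z [0.0405 0.0584 0.2567]
border 439 ((477.66790771484375, 231.68580627441406), (50.267276763916016, 37.042911529541016), 82.9267807006836) z [0.0113 0.0127 0.0169]
pad 4782 ((480.469482421875, 233.3941650390625), (86.10443878173828, 86.4273681640625), 86.95909118652344) z [0.0071 0.0089 0.0135]
0.83 [ 0.3804  0.337  -0.0009]
0.81 [0.4761 0.2325 0.0128]
0.64 [ 0.3715  0.2035 -0.0019]
```

View pics/w5.png

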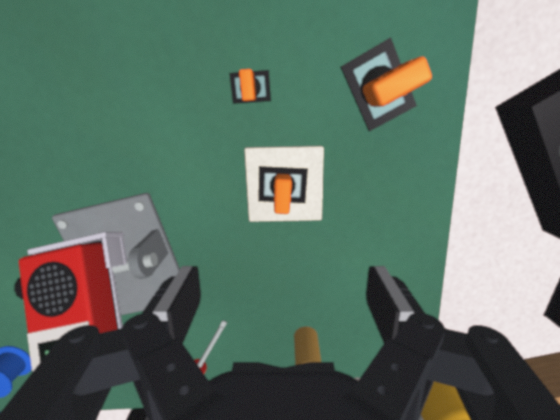

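Call:
move_arm:
  motion:
    - {"hand": 0, "translation": [0.0002, 0, -0.05], "rotation": [0, 0, -0.025]}
    - {"hand": 0, "translation": [0.0002, 0, -0.1], "rotation": [0, 0, -0.025]}
    - {"hand": 0, "translation": [0.0002, 0, -0.15], "rotation": [0, 0, -0.025]}
    - {"hand": 0, "translation": [0.0002, 0, -0.195], "rotation": [0, 0, -0.025]}
    - {"hand": 0, "translation": [0.0002, 0, -0.195], "rotation": [0, 0, -0.025]}
    - {"hand": 0, "translation": [0.0002, 0, -0.195], "rotation": [0, 0, -0.025]}

```text
time: 13.55
tcp_pos: [0.4775, 0.2319, 0.0446]
tcp_rot: [0.049, 0.999, -0.0, -0.001]
contact_force: [0.2, -0.5, 0.1]
finger_gap: 1.001
grip_force: 0.0
```

Call:
move_arm:
  motion:
    - {"hand": 255, "translation": [0, 0, -0.001], "rotation": [0, 0, 0]}
    - {"hand": 255, "translation": [0, 0, -0.001], "rotation": [0, 0, 0]}
    - {"hand": 255, "translation": [0, 0, -0.001], "rotation": [0, 0, 0]}
    - {"hand": 255, "translation": [0, 0, -0.001], "rotation": [0, 0, 0]}
    - {"hand": 255, "translation": [0, 0, -0.001], "rotation": [0, 0, 0]}
    - {"hand": 255, "translation": [0, 0, -0.001], "rotation": [0, 0, 0]}
    - {"hand": 255, "translation": [0, 0, -0.001], "rotation": [0, 0, 0]}
  grip_force: 40

```text
time: 14.25
tcp_pos: [0.478, 0.2322, 0.044]
tcp_rot: [0.048, 0.999, 0.0, 0.0]
contact_force: [-0.5, -0.2, 5.8]
finger_gap: 0.181
grip_force: 40.4
```

```bash
python3 win.py w6; python3 -c "
from h import *; s=r.state(); print(s['contact_force'],s['moment'],s['finger_gap'],s['grip_force'])"
```

```text
14.25 [0.478  0.2322 0.044 ] [[-0.995, 0.096, 0.001], [0.096, 0.995, 0.0], [-0.001, 0.0, -1.0]] [ 0.3144  0.5027 -0.4201  0.6473  0.0002  0.4105]
bar top 2274 ((478.0769348144531, 233.20162963867188), (16.215871810913086, 35.95924377441406), 84.46055603027344) z [0.0534 0.0583 0.0597]
bar 2871 ((478.0335693359375, 232.96151733398438), (17.33837890625, 36.16087341308594), 83.0540771484375) z [0.0372 0.0581 0.06  ]
border 1815 ((473.7398986816406, 233.17462158203125), (51.93415451049805, 31.432952880859375), 84.4605484008789) z [0.0111 0.0128 0.0174]
pad 11548 ((479.8375244140625, 233.43270874023438), (86.49065399169922, 86.0623550415039), 86.95683288574219) z [0.0067 0.0088 0.0134]
0.96 [ 0.3718  0.2031 -0.0028]
0.69 [0.3784 0.3381 0.001 ]
0.68 [0.4769 0.2305 0.0106]
[-0.4625 -0.6015  6.0714] [-0.0195  0.1719 -0.0155] 0.17379366804872753 40.41780889034271
```

Call:
move_arm:
  motion:
    - {"hand": 255, "translation": [0, 0, 0.02], "rotation": [0, 0, 0]}
    - {"hand": 255, "translation": [0, 0, 0.06], "rotation": [0, 0, 0]}
    - {"hand": 255, "translation": [0, 0, 0.12], "rotation": [0, 0, 0]}
    - {"hand": 255, "translation": [0, 0, 0.18], "rotation": [0, 0, 0]}
    - {"hand": 255, "translation": [0, 0, 0.22], "rotation": [0, 0, 0]}
    - {"hand": 255, "translation": [0, 0, 0.22], "rotation": [0, 0, 0]}

```text
time: 14.95
tcp_pos: [0.4799, 0.2328, 0.224]
tcp_rot: [0.048, 0.999, 0.001, 0.003]
contact_force: [1.6, 0.8, -0.8]
finger_gap: 0.177
grip_force: 39.5
```

```bash
cat >> tr.py <<'E'
D=C+.0928*tx+.0007*tyv+.0345*tz   # display centre
WO=.036
def wt(h,dt=0):  # tool pose with window underside h above the front
    Rt=axes(-tz,tyv); return D+tz*(h+WO),Rt
E
python3 - <<'E'
from tr import *
M=np.c_[tx,tyv,tz]
for n in("wrist","scene","top"):
    d=np.load(n+"4.npz"); q=(d["w"]-C)@M; f=d["f"]
    on=(abs(q[...,2]-.0345)<.004)
    wh=on&(f.min(-1)>100)&(abs(q[...,1])<.025)&(q[...,0]>.05)&(q[...,0]<.128)
    rd=on&(f[...,2]>90)&(f[...,1]<60)&(abs(q[...,1])<.025)
    dk=on&(f.max(-1)<80)&(abs(q[...,1])<.026)&(q[...,0]>.07)&(q[...,0]<.115)
    for t,m in(("white",wh),("dark",dk)):
        if m.sum()>20: print(n,t,m.sum(),np.percentile(q[m][:,0],[2,98]),np.percentile(q[m][:,1],[2,98]),cv2.minAreaRect((q[m][:,:2]*1000).astype(np.float32)))
s=r.state(); print(s["contact_force"],s["moment"],s["finger_gap"],s["grip_force"],s["tcp_pos"])
p,Rt=wt(.06); print(p); go(p,Rt); p,Rt=wt(.0); print(p)
p=r.read_camera("wrist"); cv2.imwrite("pics/w7.png",p["frame"])
# window pose in tool frame
w=cloud(p); T=R.from_quat(s["tcp_rot"]); q=(w-s["tcp_pos"])@T.as_matrix(); f=p["frame"].astype(int)
m=(abs(q[...,0])<.04)&(abs(q[...,1])<.04)&(q[...,2]>.02)&(q[...,2]<.05); P=q[m]; print(len(P),np.percentile(P,[2,50,98],axis=0))
P=P[P[:,2]>.026]; k=np.linalg.lstsq(np.c_[P[:,:2],np.ones(len(P))],P[:,2],rcond=None)[0]; print("plate plane in tool",k,len(P),cv2.minAreaRect((P[:,:2]*1000).astype(np.float32)))
E
```

```text
wrist white 1616 [0.0695 0.1154] [-0.0244  0.0243] ((92.40582275390625, 0.014719009399414062), (48.357994079589844, 49.95233154296875), 0.149907648563385)
wrist dark 626 [0.0815 0.1043] [-0.0176  0.0193] ((92.67097473144531, 0.5999202728271484), (37.90618896484375, 24.224748611450195), 88.64205932617188)
scene white 174 [0.0629 0.1147] [-0.0239  0.0236] ((87.83390045166016, 0.10251617431640625), (54.61241912841797, 49.7700080871582), 0.4495234787464142)
[ 1.639   0.7841 -0.7838] [-0.0283 -0.0335 -0.0121] 0.1771814622666954 39.483922719955444 [0.4799 0.2328 0.224 ]
[0.544  0.0283 0.2206]
trans [ 0.0802 -0.2557 -0.0043] rot [ 0.009  -0.3895  0.2377] mm 214.4 deg 27.4
[0.5678 0.0321 0.1657]
3113 [[-0.0085 -0.0259  0.026 ]
 [ 0.0105  0.0002  0.0313]
 [ 0.0194  0.0267  0.0344]]
plate plane in tool [ 0.0277 -0.0004  0.0308] 3055 ((3.1922826766967773, 0.3936920166015625), (33.55360412597656, 54.1168327331543), 0.20364032685756683)
```

Call:
move_arm:
  motion:
    - {"hand": 255, "translation": [0.02, -0.05, 0.01], "rotation": [0.002, -0.09, 0.05]}
    - {"hand": 255, "translation": [0.035, -0.1, 0.01], "rotation": [0.004, -0.18, 0.1]}
    - {"hand": 255, "translation": [0.05, -0.15, 0.01], "rotation": [0.006, -0.27, 0.16]}
    - {"hand": 255, "translation": [0.065, -0.2, 0.0], "rotation": [0.008, -0.35, 0.21]}
    - {"hand": 255, "translation": [0.0802, -0.2557, -0.0043], "rotation": [0.009, -0.3895, 0.2377]}
    - {"hand": 255, "translation": [0.0802, -0.2557, -0.0043], "rotation": [0.009, -0.3895, 0.2377]}
    - {"hand": 255, "translation": [0.0802, -0.2557, -0.0043], "rotation": [0.009, -0.3895, 0.2377]}
    - {"hand": 255, "translation": [0.0802, -0.2557, -0.0043], "rotation": [0.009, -0.3895, 0.2377]}

```text
time: 15.8
tcp_pos: [0.5411, 0.0281, 0.215]
tcp_rot: [-0.077, 0.977, 0.015, 0.2]
contact_force: [-0.0, 1.1, -1.4]
finger_gap: 0.179
grip_force: 39.6
```

```bash
cat > pl.py <<'E'
from tr import *
s=r.state(); M=np.c_[tx,tyv,tz]; T=R.from_quat(s["tcp_rot"])
print("tcp in display frame",(s["tcp_pos"]-D)@M,"tool dev deg (tray axes)",np.degrees(M.T@(T*axes(-tz,tyv).inv()).as_rotvec()),"F tray",s["contact_force"]@M,"mom tray",s["moment"]@M,s["finger_gap"],s["grip_force"],s["time"])
for n in("wrist","scene"):
    p=r.read_camera(n); w=cloud(p); q=(w-D)@M; f=p["frame"].astype(int); np.savez("last_"+n+".npz",q=q,f=f)
    h=(s["tcp_pos"]-D)@tz-WO
    m=(abs(q[...,0])<.03)&(abs(q[...,1])<.035)&(q[...,2]>h-.004)&(q[...,2]<h+.009); P=q[m]
    for _ in range(4):
        if len(P)<20: break
        k=np.linalg.lstsq(np.c_[P[:,:2],np.ones(len(P))],P[:,2],rcond=None)[0]; e=P[:,2]-np.c_[P[:,:2],np.ones(len(P))]@k; P=P[abs(e)<max(.0012,1.5*e.std())]
    if len(P)>20: print(n,"plate",len(P),"plane",k,np.percentile(P[:,:2],[1,99],axis=0).round(4).tolist(),cv2.minAreaRect((P[:,:2]*1000).astype(np.float32)))
    m=(f[...,2]>100)&(f[...,1]<60)&(abs(q[...,2])<.004)&(abs(q[...,1])<.027)&(q[...,0]>-.09)&(q[...,0]<.032); P=q[m]
    if len(P)>50:
        k=np.linalg.lstsq(np.c_[P[:,:2],np.ones(len(P))],P[:,2],rcond=None)[0]; print(n,"radio front",len(P),k,np.percentile(P[:,:2],[1,99],axis=0).round(4).tolist())
E
python3 pl.py; python3 -c "
from tr import *
p,R_=wt(.012); go(p,R_)"
```

```text
tcp in display frame [-0.005   0.0003  0.092 ] tool dev deg (tray axes) [-0.1225  0.5198 -0.01  ] F tray [-0.4452  1.0826 -1.3819] mom tray [ 0.0388  0.3601 -0.0336] 0.17924764263097032 39.58397626876831 15.8
wrist plate 2392 plane [-0.014  -0.0015  0.0598] [[-0.0246, -0.0265], [0.0048, 0.0268]] ((-7.943392753601074, 0.10130691528320312), (54.07183837890625, 34.10165023803711), 89.84984588623047)
wrist radio front 3307 [0.0079 0.0025 0.0004] [[-0.0895, -0.0268], [-0.0251, 0.0267]]
scene plate 116 plane [-0.0181 -0.0025  0.0594] [[-0.0235, -0.026], [0.0159, 0.0287]] ((-4.310281753540039, 1.1623954772949219), (41.245994567871094, 55.4096565246582), 1.5850815773010254)
scene radio front 83 [-0.0065 -0.0007 -0.0007] [[-0.0834, -0.0269], [0.0312, 0.0247]]
trans [ 0.027   0.0032 -0.0486] rot [ 0.0034 -0.0072 -0.0006] mm 44.5 deg 0.5
```

Call:
move_arm:
  motion:
    - {"hand": 255, "translation": [0.014, 0.0016, -0.0243], "rotation": [0.0044, -0.014, -0.0006]}
    - {"hand": 255, "translation": [0.022, 0.0026, -0.038], "rotation": [0.0044, -0.014, -0.0006]}
    - {"hand": 255, "translation": [0.027, 0.0032, -0.0486], "rotation": [0.0044, -0.014, -0.0006]}
    - {"hand": 255, "translation": [0.027, 0.0032, -0.0486], "rotation": [0.0044, -0.014, -0.0006]}
    - {"hand": 255, "translation": [0.027, 0.0032, -0.0486], "rotation": [0.0044, -0.014, -0.0006]}

```text
time: 16.4
tcp_pos: [0.5633, 0.0306, 0.1771]
tcp_rot: [-0.076, 0.975, 0.016, 0.209]
contact_force: [-0.1, 0.2, -0.1]
finger_gap: 0.184
grip_force: 39.6
```

```bash
python3 pl.py; python3 -c "
from tr import *
p,R_=wt(.003); go(p,R_); print('1mm down',-tz*.001/.8,'1mm up slope',tx*.001/.8)"
```

```text
tcp in display frame [ 0.0003 -0.0007  0.0484] tool dev deg (tray axes) [-0.0427 -0.443  -0.0323] F tray [-0.0892  0.1693 -0.1211] mom tray [ 0.0511  0.5068 -0.0213] 0.1839589878812541 39.59250748157501 16.4
wrist plate 2365 plane [ 0.0031 -0.0007  0.0162] [[-0.0189, -0.0275], [0.0106, 0.0259]] ((-2.3458166122436523, -0.832366943359375), (54.171241760253906, 33.97462463378906), 89.9721908569336)
wrist radio front 5205 [0.0091 0.001  0.0005] [[-0.0893, -0.0267], [-0.0247, 0.0267]]
scene plate 130 plane [ 0.0059 -0.0042  0.0159] [[-0.0177, -0.0279], [0.023, 0.0269]] ((2.047555923461914, -0.3904705047607422), (42.44516372680664, 56.0313835144043), 0.3930799961090088)
scene radio front 64 [-0.0068 -0.0094 -0.0011] [[-0.0841, -0.027], [0.0305, 0.0248]]
trans [ 0.0039  0.002  -0.0116] rot [-0.0005  0.0084  0.0014] mm 9.9 deg 0.5
1mm down [ 0.0005  0.0001 -0.0011] 1mm up slope [0.0011 0.0002 0.0005]
```

Call:
move_arm:
  motion:
    - {"hand": 255, "translation": [0.002, 0.001, -0.005], "rotation": [0, 0, 0]}
    - {"hand": 255, "translation": [0.0035, 0.0016, -0.0095], "rotation": [0, 0, 0]}
    - {"hand": 255, "translation": [0.0035, 0.0016, -0.0095], "rotation": [0, 0, 0]}
    - {"hand": 255, "translation": [0.0035, 0.0016, -0.0095], "rotation": [0, 0, 0]}

```text
time: 16.9
tcp_pos: [0.566, 0.0313, 0.1693]
tcp_rot: [-0.076, 0.975, 0.016, 0.209]
contact_force: [-0.9, 0.8, -0.5]
finger_gap: 0.18
grip_force: 39.6
```

```bash
python3 pl.py
```

```text
tcp in display frame [-0.0003 -0.0005  0.0401] tool dev deg (tray axes) [-0.0677 -0.4441 -0.09  ] F tray [-0.8729  0.9217 -0.139 ] mom tray [ 0.0105  0.4447 -0.0288] 0.17958390446158326 39.59222674369812 16.9
wrist plate 2859 plane [ 0.2322 -0.008   0.0091] [[-0.0297, -0.0272], [0.0081, 0.0262]] ((-9.424817085266113, -0.7667369842529297), (57.98658752441406, 41.13615417480469), 89.71099853515625)
wrist radio front 4292 [0.0095 0.0006 0.0005] [[-0.0896, -0.0268], [-0.0248, 0.0264]]
scene plate 128 plane [-0.0149  0.0071  0.0074] [[-0.0192, -0.0271], [0.0213, 0.0267]] ((0.8788375854492188, -0.6820659637451172), (40.55890655517578, 54.348873138427734), 3.203658103942871)
scene radio front 64 [-0.0003  0.001  -0.0007] [[-0.0833, -0.0269], [0.0289, 0.0264]]
```

Call:
move_arm:
  motion:
    - {"hand": 255, "translation": [0.0005, 0.0001, -0.0011], "rotation": [0, 0, 0]}
    - {"hand": 255, "translation": [0.001, 0.0002, -0.0022], "rotation": [0, 0, 0]}
    - {"hand": 255, "translation": [0.0015, 0.0003, -0.0033], "rotation": [0, 0, 0]}
    - {"hand": 255, "translation": [0.0015, 0.0003, -0.0033], "rotation": [0, 0, 0]}
    - {"hand": 255, "translation": [0.0015, 0.0003, -0.0033], "rotation": [0, 0, 0]}

```text
time: 17.5
tcp_pos: [0.5673, 0.0315, 0.1668]
tcp_rot: [-0.076, 0.975, 0.016, 0.209]
contact_force: [-0.3, -0.8, -0.7]
finger_gap: 0.178
grip_force: 39.6
```

Call:
move_arm:
  motion:
    - {"hand": 255, "translation": [0.0005, 0.0001, -0.0011], "rotation": [0, 0, 0]}
    - {"hand": 255, "translation": [0.0005, 0.0001, -0.0011], "rotation": [0, 0, 0]}
    - {"hand": 255, "translation": [0.0005, 0.0001, -0.0011], "rotation": [0, 0, 0]}

```text
time: 17.8
tcp_pos: [0.5677, 0.0316, 0.166]
tcp_rot: [-0.076, 0.975, 0.016, 0.209]
contact_force: [-0.0, -0.4, -0.6]
finger_gap: 0.181
grip_force: 39.7
```

```bash
python3 pl.py
```

```text
tcp in display frame [-0.     -0.0004  0.0363] tool dev deg (tray axes) [-0.0736 -0.4658 -0.0862] F tray [-0.3532 -0.3947 -0.5544] mom tray [-0.055   0.4525 -0.0051] 0.1810955820052204 39.71605360507965 17.8
wrist plate 2926 plane [0.1611 0.0001 0.0046] [[-0.0299, -0.0284], [0.0073, 0.0274]] ((-9.558250427246094, -0.32000160217285156), (41.25295639038086, 59.990333557128906), 0.5977627038955688)
wrist radio front 3929 [ 0.0109 -0.0023  0.0005] [[-0.0896, -0.0268], [-0.0249, 0.0252]]
scene plate 173 plane [-0.0989  0.0274  0.0033] [[-0.0184, -0.0286], [0.0297, 0.0263]] ((6.162639617919922, 0.017637252807617188), (57.04082107543945, 50.076446533203125), 85.99370574951172)
scene radio front 91 [ 0.0002  0.0017 -0.0006] [[-0.0847, -0.0265], [0.0304, 0.0235]]
```

Call:
move_arm:
  motion:
    - {"hand": 255, "translation": [0.0005, 0.0001, -0.0011], "rotation": [0, 0, 0]}
    - {"hand": 255, "translation": [0.0005, 0.0001, -0.0011], "rotation": [0, 0, 0]}
    - {"hand": 255, "translation": [0.0005, 0.0001, -0.0011], "rotation": [0, 0, 0]}

```text
time: 18.2
tcp_pos: [0.5682, 0.0317, 0.1652]
tcp_rot: [-0.076, 0.975, 0.016, 0.209]
contact_force: [-1.1, -0.3, 2.1]
finger_gap: 0.18
grip_force: 40.1
```

Call:
move_arm:
  motion:
    - {"hand": 255, "translation": [0.0003, 0.0, -0.0006], "rotation": [0, 0, 0]}
    - {"hand": 255, "translation": [0.0003, 0.0, -0.0006], "rotation": [0, 0, 0]}
    - {"hand": 255, "translation": [0.0003, 0.0, -0.0006], "rotation": [0, 0, 0]}

```text
time: 18.5
tcp_pos: [0.5684, 0.0317, 0.1647]
tcp_rot: [-0.076, 0.975, 0.016, 0.209]
contact_force: [-2.2, -0.8, 4.0]
finger_gap: 0.179
grip_force: 40.4
```

```bash
python3 pl.py
```

```text
tcp in display frame [ 0.0001 -0.0004  0.0349] tool dev deg (tray axes) [-0.0712 -0.4736 -0.082 ] F tray [-0.4424 -0.4803  4.6094] mom tray [ 0.1285  0.6253 -0.0005] 0.178526157425802 40.35180151462555 18.5
wrist plate 2950 plane [ 0.1591 -0.0004  0.0032] [[-0.0298, -0.0283], [0.0074, 0.0274]] ((-8.578265190124512, -0.5972728729248047), (59.292911529541016, 42.84297180175781), 89.99313354492188)
wrist radio front 3980 [ 0.0081 -0.001  -0.0009] [[-0.0891, -0.0268], [-0.0248, 0.0259]]
scene plate 186 plane [-0.0693  0.0262  0.0016] [[-0.0184, -0.0291], [0.0293, 0.0276]] ((5.334211349487305, -1.5432109832763672), (58.75310516357422, 50.24186325073242), 87.88639068603516)
scene radio front 98 [-0.0015  0.0046 -0.0018] [[-0.0825, -0.0267], [0.0317, 0.0228]]
```

Call:
move_arm:
  motion:
    - {"hand": 255, "translation": [0.0, 0.0, 0.0], "rotation": [-0.0013, 0.0083, 0]}
    - {"hand": 255, "translation": [0.0, 0.0, 0.0], "rotation": [-0.0013, 0.0083, 0]}
    - {"hand": 255, "translation": [0.0, 0.0, 0.0], "rotation": [-0.0013, 0.0083, 0]}

```text
time: 18.9
tcp_pos: [0.5686, 0.0317, 0.1647]
tcp_rot: [-0.076, 0.976, 0.016, 0.205]
contact_force: [-0.9, -0.1, 4.3]
finger_gap: 0.176
grip_force: 40.3
```

```bash
cat > ft.py <<'E'
from tr import *
M=np.c_[tx,tyv,tz]; F=[];Q=[]
for i in range(4):
    r.read_camera("top"); s=r.state(); F.append(s["contact_force"]@M); Q.append(s["moment"]@M)
T=R.from_quat(s["tcp_rot"]); print("pos",(s["tcp_pos"]-D)@M,"dev",np.degrees(M.T@(T*axes(-tz,tyv).inv()).as_rotvec()),"F",np.mean(F,0),"M",np.mean(Q,0),"sd",np.std(Q,0),np.std(F,0),s["time"])
E
python3 ft.py
```

```text
pos [ 0.0003 -0.0004  0.0349] dev [-0.0711  0.0113 -0.0807] F [0.6733 0.3429 4.6204] M [ 0.1919  0.1917 -0.0206] sd [0.0088 0.0435 0.0173] [0.6725 0.352  0.4204] 19.1
```

Call:
move_arm:
  motion:
    - {"hand": 255, "translation": [0.0004, 0.0001, -0.0008], "rotation": [0.008, -0.0021, 0.0033]}
    - {"hand": 255, "translation": [0.0004, 0.0001, -0.0008], "rotation": [0.008, -0.0021, 0.0033]}
    - {"hand": 255, "translation": [0.0004, 0.0001, -0.0008], "rotation": [0.008, -0.0021, 0.0033]}
    - {"hand": 255, "translation": [0.0004, 0.0001, -0.0008], "rotation": [0.008, -0.0021, 0.0033]}

```text
time: 19.5
tcp_pos: [0.5688, 0.0315, 0.1641]
tcp_rot: [-0.077, 0.975, 0.02, 0.206]
contact_force: [-2.2, 0.1, 6.9]
finger_gap: 0.178
grip_force: 40.7
```

```bash
python3 ft.py
```

```text
pos [ 0.0003 -0.0007  0.0343] dev [ 0.4005 -0.1899 -0.0883] F [0.0052 0.0709 6.7284] M [-0.1982  0.3636  0.0077] sd [0.0422 0.0162 0.0324] [0.4506 0.6118 0.5564] 19.7
```

Call:
move_arm:
  motion:
    - {"hand": 255, "translation": [0.0002, 0.0, -0.0003], "rotation": [-0.0033, -0.0012, -0.0015]}
    - {"hand": 255, "translation": [0.0002, 0.0, -0.0003], "rotation": [-0.0033, -0.0012, -0.0015]}
    - {"hand": 255, "translation": [0.0002, 0.0, -0.0003], "rotation": [-0.0033, -0.0012, -0.0015]}
    - {"hand": 255, "translation": [0.0002, 0.0, -0.0003], "rotation": [-0.0033, -0.0012, -0.0015]}
    - {"hand": 255, "translation": [0.0002, 0.0, -0.0003], "rotation": [-0.0033, -0.0012, -0.0015]}

```text
time: 20.2
tcp_pos: [0.5689, 0.0316, 0.1639]
tcp_rot: [-0.076, 0.975, 0.018, 0.206]
contact_force: [-3.1, 0.3, 7.1]
finger_gap: 0.177
grip_force: 40.8
```

```bash
python3 ft.py; python3 pl.py
python3 - <<'E'
import numpy as np,cv2
for n in("wrist","scene"):
    d=np.load(f"last_{n}.npz"); q=d["q"]; f=d["f"]
    m=(q[...,2]>.001)&(q[...,2]<.006)&(abs(q[...,0])<.028)&(abs(q[...,1])<.03); P=q[m]
    k=np.linalg.lstsq(np.c_[P[:,:2],np.ones(len(P))],P[:,2],rcond=None)[0]
    print(n,len(P),np.percentile(P,[1,50,99],axis=0),k)
    r_=(abs(q[...,2])<.004)&(f[...,2]>100)&(f[...,1]<60)&(abs(q[...,1])<.04)&(q[...,0]<-.026)&(q[...,0]>-.095); print(" red y",np.percentile(q[r_][:,1],[1,99]),np.percentile(q[r_][:,0],[1,99]))
a=np.load("last_wrist.npz")["f"].astype(np.uint8); b=np.load("last_scene.npz")["f"].astype(np.uint8)[150:300,220:380]
cv2.imwrite("pics/fin.png",np.hstack([cv2.resize(b,(384,360),interpolation=2),cv2.resize(a,(400,360))]))
E
```

```text
pos [ 0.0003 -0.0006  0.034 ] dev [ 0.1915 -0.2264 -0.0856] F [-0.0037  0.2385  8.0642] M [0.0027 0.4631 0.0092] sd [0.0207 0.0069 0.0153] [0.2137 0.537  0.2341] 20.4
tcp in display frame [ 0.0003 -0.0006  0.034 ] tool dev deg (tray axes) [ 0.1915 -0.2264 -0.0856] F tray [-0.1355  0.4652  8.3454] mom tray [-0.0133  0.4528  0.0298] 0.17266941068133276 40.825910568237305 20.4
wrist plate 2956 plane [0.1541 0.0025 0.0023] [[-0.0298, -0.0287], [0.0075, 0.0274]] ((-10.57637882232666, -1.7715797424316406), (59.63243103027344, 42.81678771972656), 86.0702896118164)
wrist radio front 3637 [ 0.0063 -0.0005 -0.0018] [[-0.089, -0.0268], [-0.0248, 0.0251]]
scene plate 174 plane [-0.0747  0.0271  0.0009] [[-0.0198, -0.0281], [0.0287, 0.0279]] ((4.2293853759765625, -0.6328334808349609), (49.049583435058594, 57.63188552856445), 0.8533797860145569)
scene radio front 97 [ 0.003   0.0015 -0.0024] [[-0.0855, -0.0267], [0.0307, 0.0239]]
wrist 2567 [[-0.01902528 -0.02728971  0.00104047]
 [-0.00976315 -0.00022901  0.00201604]
 [ 0.01025356  0.02605924  0.00573846]] [-0.00448842  0.00157775  0.00223458]
 red y [-0.02984236  0.02855872] [-0.0889586  -0.02641544]
scene 127 [[-0.01753158 -0.02708795  0.00101256]
 [ 0.01064326 -0.00879276  0.00169237]
 [ 0.02107427  0.0272849   0.00553099]] [ 0.01744801 -0.00366096  0.00207405]
 red y [-0.02992746  0.02454684] [-0.08549036 -0.02927927]
```

View pics/fin.png

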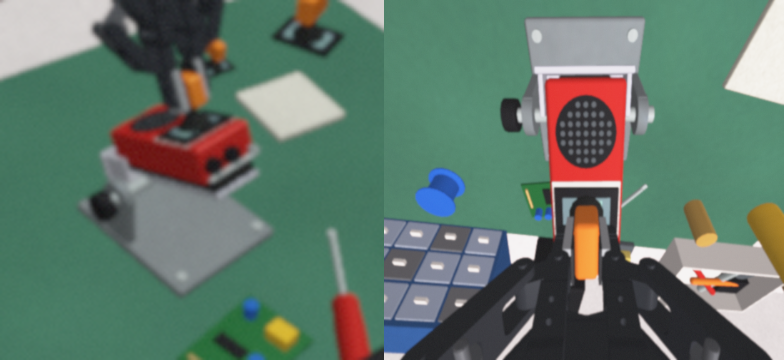

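Call:
move_arm:
  motion:
    - {"hand": 255, "translation": [-0.0004, -0.0001, 0.0008], "rotation": [0, 0, 0]}
    - {"hand": 255, "translation": [-0.0004, -0.0001, 0.0008], "rotation": [0, 0, 0]}
    - {"hand": 255, "translation": [-0.0004, -0.0001, 0.0008], "rotation": [0, 0, 0]}
    - {"hand": 255, "translation": [-0.0004, -0.0001, 0.0008], "rotation": [0, 0, 0]}
    - {"hand": 255, "translation": [-0.0004, -0.0001, 0.0008], "rotation": [0, 0, 0]}

```text
time: 21.0
tcp_pos: [0.5687, 0.0316, 0.1645]
tcp_rot: [-0.076, 0.975, 0.018, 0.206]
contact_force: [-1.3, 0.1, 4.5]
finger_gap: 0.179
grip_force: 40.6
```

```bash
python3 ft.py
```

```text
pos [ 0.0002 -0.0006  0.0346] dev [ 0.1961 -0.2228 -0.0869] F [ 1.0959 -0.02    5.1736] M [-0.0347  0.2908 -0.0429] sd [0.012  0.0195 0.0293] [0.3192 0.4211 0.1843] 21.2
```

Steady at about 5 N, balanced; handing in.

```bash
python3 -c "
from plant import r
print(r.hand_in())"
```

```text
the job is handed in; nothing more can be done
None
```

I laid the radio on its back in the cradle and handed the job in with the display window still gripped and pressed flush on the display at about 5 N, at 21 s of the 61 s allowed; the hand-in call returned no verdict.

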